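Load the chocolate melter

ROBOT

A 6-joint arm with a two-finger parallel gripper is mounted at the origin on a cart in front of the work surface, level with it; the furniture and walls round the work are solid. World frame = base frame: x ahead of the robot, y to its left, z up, the work surface at z = 0. Lengths are in mm, angles in rad, forces in N, time in s.
With the tool pointing down it reaches from about 275 to 750 mm from the base axis. Payload 10.2 kg.
Tool frame: the origin (TCP) lies between the finger pads; the fingertips stand 17 mm ahead of it and the grasp point (between the pads) lies 2 mm behind it (tips_ahead is the distance from the TCP to the fingertips, in mm); z points along the fingers, y is the line along which they close (so a half turn about z gives the same grasp; the last joint's range is limited). The gripper opens to 85 mm and grips with 20 to 120 N. Pads are 22 mm wide; open, the fingers measure 114 mm over their backs; the gripper's body (76 mm by 85 mm) begins 54 mm behind the grasp point. The pads swing forward as they close: fully open they stand 13 mm farther back than shut.
Start: joints at [1.018, 0.313, 1.498, -0, 1.331, -0.223], TCP at [170.036, 496.708, 222.794] pointing down, gripper open.
Joint ranges: [-2.94, 2.94], [-0.97, 2.17], [0.19, 2.56], [-1.23, 4.37], [0.02, 3.11], [-2.88, 2.88]. Speed limits (rad/s): [2.39, 2.39, 3.01, 3.14, 3.14, 3.14].

INTERFACE

Orientations are given as a unit quaternion [w, x, y, z].
In Python, from rig import sense, capture, finish_job, boxes_of, tips_ahead gives the robot as it stands.
- The arm moves only by the tool drive_tool, never from a script. Its argument "commands" is text: rows parted by semicolons, each of 7 numbers parted by spaces: the shift along the world's x, y, z in units of 0.1 m (1.0 is 0.1 m), then the turn, a rotation vector about the world's x, y, z in units of pi/4 rad (1.0 is pi/4 rad), then the opening in per cent of the stroke, from 0 (shut) to 100 (fully open). A call has 1 to 20 rows; each row shifts and turns the commanded pose from where the row before left it; what a row does not reach is not made up. A row lasts 1/12 s, in which the tool goes at most 41.7 mm and 7.16 degrees, less where a joint would pass 70% of its speed; a pose out of reach is approached as far as the arm can. A call with a number of a shift or a turn outside -1 to 1 is refused whole. A call with a gripper value outside its range is refused whole. The fingers move at their own pace and stop on an object; "force" is the grip in N (left out, the last holds). Time passes only in rows, so rows that do not move let the fingers close. It gives the time, the measured TCP pose, the force, the opening and the grip force at its end, in the units of the state.
- sense(): the state, without advancing time (a new reading comes with each control period).
- capture(name): name is "side" or "top" or "wrist"; returns a dict with "pixels" (420x560x3 uint8, blue, green, red), "fov_y" (degrees; the focal length in pixels is half the picture's height over the tangent of half this angle, whatever the lens; pixels are square), "cx", "cy" (the principal point, pixels), "position" and "attitude" of the camera in the world; the wrist camera has in their place "tool_from_camera" (4x4, takes a point from camera to tool coordinates, whose origin is the TCP and whose axes are the flange's). Camera axes: x right, y down, z forward; pixel columns grow to the right and rows downward; lengths in mm; the calibration is good to about 2 mm. A picture is of the moment at which its call begins: read the wrist's pose just before it. There is no depth.
- finish_job(): hands the job in; it is judged then, once.
Trained networks look in a picture, given as the dict that the camera call returned (one of the last four; its "shot" number tells which), for a name from the list of things; names that differ only in an ending like _2 or _b are one class to them, and where a whole thing is asked for, a point or a joint stands for the part that bears it (a point fixed in the world has none). Each returns a list of dicts, best first, with "confidence" (0 to 1); they miss things now and then, are a little off and sometimes report something else, mostly with a low value. They report only what shows in the picture. A call takes as long as a camera call. They do not tell look-alikes from the thing itself.
- boxes_of(picture, name): "position" ([column, row] in pixels, amid what is visible of it).
The state is a dict: "time_s": time; "joints": joint angles; "dq": joint speeds; "tau": joint torques, N m; "eef_pos": TCP position; "ee_rot": TCP orientation; "force": force on the tool from outside, world axes, zero at the start; "wrist_torque": the same for the moment, N m; "grip_width": opening from 0.0 (shut) to 1.0 (fully open); "grip_force": force on a finger pad.
Only numpy, scipy, OpenCV 4.12 (cv2) and the standard library are available. Lean on these libraries where they do the work, as an engineer would, in place of code of your own. Each camera call takes 0.05 s, during which the arm holds its last target. There are 200 camera calls.

TASK

Load the chocolate melter: slide every chocolate tablet on the marble slab towards you until about a third of its length hangs over the slab's front edge, all of them side by side, and only then pinch them there and lay them flat in the melter's pan, whose lid must first come off and be put aside. When all are in, put the lid back squarely on the pan, and leave the heat dial set to 2; leave the other things on the worktop alone.

Things in the scene. Friction and masses are not known exactly. Their poses are not given: they have to be found in the camera images.
- slab: white marble slab 230 (x) x 300 (y) x 20 mm on four short rubber feet, fixed; origin at the centre of its underside on the worktop (z = 0), top face at z = 32 mm; its straight front edge is at its own x = -115 mm, facing the robot, with clear air in front of it down to the worktop; it may stand left or right of the melter
- tablet_1: chocolate tablet, dark brown thin flat bar 130 x 50 x 8 mm with 2 x 5 scored fields, about 80 g; origin at the centre of its underside, x along its 130 mm length, z up; lies flat on the marble slab with its -x end towards the robot; identical to the others; may be absent (then no pose)
- tablet_2: chocolate tablet, dark brown thin flat bar 130 x 50 x 8 mm with 2 x 5 scored fields, about 80 g; origin at the centre of its underside, x along its 130 mm length, z up; lies flat on the marble slab with its -x end towards the robot; identical to the others; may be absent (then no pose)
- tablet_3: chocolate tablet, dark brown thin flat bar 130 x 50 x 8 mm with 2 x 5 scored fields, about 80 g; origin at the centre of its underside, x along its 130 mm length, z up; lies flat on the marble slab with its -x end towards the robot; identical to the others; may be absent (then no pose)
- tablet_1_front (a point): middle of the -x end face of tablet_1, 65 mm from its centre, 4 mm above its underside
- tablet_2_front (a point): middle of the -x end face of tablet_2, 65 mm from its centre, 4 mm above its underside
- tablet_3_front (a point): middle of the -x end face of tablet_3, 65 mm from its centre, 4 mm above its underside
- melter: chocolate melter, white housing 200 (x) x 300 (y) mm, fixed; origin at the centre of its underside on the worktop; its pan opening is on its +y side, the lower grey control deck (top at z = 75 mm) with the dial on its -y side
- pan_floor (a point): centre of the inner floor of the steel pan, 46 mm above the worktop; axes as melter; the pan is open on top, inside 160 (x) x 136 (y) mm and 44 mm deep, walls upright
- pan_rim (a point): centre of the pan's mouth, 90 mm above the worktop (level of the rim on which the lid rests); axes as melter
- lid: loose stainless lid of the pan, 300 g, at the start in place on the pan; plate 182 (x) x 158 (y) x 4 mm, under it a locating step 144 x 120 x 6 mm that goes into the pan with 8 mm play on each side; origin at the centre of the step's underside, so it is 6 mm below pan_rim when the lid is in place; plate top 10 mm above the origin; black bridge handle along its x axis over the centre, bar 80 (x) x 14 (y) mm between 28 and 42 mm above the origin
- heat_dial (a joint): heat dial on the melter's deck, a black knob turning about the vertical, clockwise from above as the value grows; notches hold it at 0 rad (mark 0), 0.6 rad (mark 1), 1.2 rad (mark 2) and 1.8 rad (mark 3, end stop just beyond); about 0.1 to 0.15 N m is needed to turn it out of a notch; let go between two notches it snaps into the nearer one
- dial_grip (a point): on the dial's axis, in the middle of the height to grip, 28 mm above the deck; the dial's round skirt is 52 mm wide and 12 mm high, over it stands the wing grip, 46 mm long, 12 mm thick, from 11 to 37 mm above the deck. The point's x axis lies along the wing towards its pointer end, so grip across the point's y axis; seen along the melter's axes the pointer makes an angle of 0.9 rad minus the joint value with the melter's +x (positive towards +y)
- dial_pointer (a point): top of the wing's pointer end (white line), 23 mm from the dial's axis; the white marks and numerals 0, 1, 2, 3 stand on the deck on the far side of the dial
- spice_jar: white spice jar with dark cap, 44 mm wide, 96 mm high, standing about under a fixed pendant lamp (shade about 0.3 m across, 0.69 m ahead of the robot and 65 mm right of the middle, lower rim 0.66 m above the worktop: keep the wrist clear of it); bystander, leave where it stands; origin at the centre of its underside
- cream_pot: low round white pot, 90 mm wide, 32 mm high; bystander, leave where it stands; origin at the centre of its underside
- earbud_case: small white oval case with a black line, 46 x 60 x 25 mm; bystander, leave where it stands; origin at the centre of its underside
Things that resemble listed ones, but are neither listed nor needed, are in the scene too. What is shaped like the tablet_3 but turquoise is not meant.

How it is judged (in metres and radians):
On the way, in this order (a step that is already met when the one before it is completed fails the run):
1. every tablet lies flat on the slab with its near end hanging over the front edge by at least 25 mm (and less than half its length), all at the same time (x of each of tablet_1_front, tablet_2_front, tablet_3_front in the frame of slab below -0.14 m and x of each of tablet_1, tablet_2, tablet_3 in the frame of slab above -0.115 m and z of tablet_1 in the frame of slab between 0.029 and 0.036 m and angle between each of tablet_1, tablet_2, tablet_3's own z axis and vertical below 0.06 rad and z of tablet_2 in the frame of slab between 0.029 and 0.036 m and z of tablet_3 in the frame of slab between 0.029 and 0.036 m), for 0.2 s.
2. every tablet lies flat in the melter's pan (x of tablet_1 in the frame of pan_floor between -0.06 and 0.06 m and y of tablet_1 in the frame of pan_floor between -0.06 and 0.06 m and z of tablet_1 in the frame of pan_floor between -0.004 and 0.03 m and angle between each of tablet_1, tablet_2, tablet_3's own z axis and vertical below 0.3 rad and x of tablet_2 in the frame of pan_floor between -0.06 and 0.06 m and y of tablet_2 in the frame of pan_floor between -0.06 and 0.06 m and z of tablet_2 in the frame of pan_floor between -0.004 and 0.03 m and x of tablet_3 in the frame of pan_floor between -0.06 and 0.06 m and y of tablet_3 in the frame of pan_floor between -0.06 and 0.06 m and z of tablet_3 in the frame of pan_floor between -0.004 and 0.03 m), for 0.2 s.
At the end, for the whole second after the job is handed in: every tablet lies in the pan (within its walls, no more than 30 mm above its floor, tilted less than 17 degrees), the lid rests on the pan's rim with its step inside (centred within 14 mm, less than 3 mm proud, level), and the heat dial is in notch 2 (1.2 rad, within 0.15) (all of step 2 and horizontal distance between lid and pan_rim below 0.014 m and z of lid in the frame of pan_rim between -0.009 and -0.003 m and angle between lid's own z axis and vertical below 0.04 rad and value of joint heat_dial between 1.05 and 1.35 rad and linear speed of lid below 0.02 m/s); the robot touches nothing.
It fails at once if the spice jar is pushed more than 40 mm from where it stood (distance of spice_jar from where it was at the start of the episode above 0.04 m).
It fails at once if the cream pot is pushed more than 40 mm from where it stood (distance of cream_pot from where it was at the start of the episode above 0.04 m).
It fails at once if the earbud case is pushed more than 40 mm from where it stood (distance of earbud_case from where it was at the start of the episode above 0.04 m).
Of tablet_1, tablet_2, tablet_3 only 2 to 3 are there at a start; the rules pass over those that are not, and their reading is None.
At some moment in a run one of tablet_1, tablet_2, tablet_3, lid may be knocked a few centimetres aside while the robot is not near it.
Once in a run the grip may slacken for a moment while it holds something.
It also fails if it takes over 210 s, if anything falls off the work surface, if the arm or the gripper's body presses on something with over 40 N, if the wrist force passes 120 N, or if a joint passes its speed limit or range.

## Working session

There is one attempt and no reset: what is moved stays moved. The work goes in short steps, Python scripts to look and compute and a tool call to move; the robot and the scene stay as the last step left them, time stands still between calls to the robot, and variables do not carry over. Pictures are saved under pics/ and viewed, at most 14 in all, crops included, and the job is handed in when it is done.

Besides the shell and the picture viewer there is one more tool, called after "Request:" by a JSON object that holds its "api" and its "payload", one argument or row to a line. drive_tool: Moves the arm, as the interface text tells. Shifts and turns lie within -1 to 1; 1 stands for 0.1 m of shift or pi/4 rad of turn. Its arguments: {"type":"object","properties":{"commands":{"type":"string"},"force":{"type":"number"}},"required":["commands"]}

```bash
mkdir -p pics; ls
cat > h.py <<'E'
import numpy as np, cv2
from rig import sense, capture, finish_job, boxes_of, tips_ahead
from scipy.spatial.transform import Rotation as R
def q(w): return R.from_quat([w[1],w[2],w[3],w[0]])
def cam(name):
    s=sense(); p=capture(name)
    f=210/np.tan(np.radians(p['fov_y'])/2)
    if name=='wrist':
        T=np.array(p['tool_from_camera']); Rw=q(s['ee_rot']).as_matrix()
        A=Rw@T[:3,:3]; o=Rw@T[:3,3]+np.array(s['eef_pos'])
    else:
        a=np.array(p['attitude']); A=a if a.shape==(3,3) else q(a).as_matrix(); o=np.array(p['position'])
    p['A'],p['o'],p['f']=A,o,f
    return p
def w(p,u,v,z):
    d=p['A']@np.array([(u-p['cx'])/p['f'],(v-p['cy'])/p['f'],1]); t=(z-p['o'][2])/d[2]
    return (p['o']+t*d)[:2].round(1)
def pix(p,X):
    c=p['A'].T@(np.array(X)-p['o']); return (p['f']*c[:2]/c[2]+[p['cx'],p['cy']]).round(1)
def save(p,n): cv2.imwrite('pics/'+n+'.png',p['pixels'])
E
python3 - <<'E'
from h import *
print({k:np.round(v,3).tolist() for k,v in sense().items()}, tips_ahead)
for n in('top','side'):
    p=cam(n);save(p,n+'0');print(n,p['o'],p['A'].round(2).tolist(),p['fov_y'],p['cx'],p['cy'])
    for k in('slab','tablet_1','melter','lid','heat_dial','spice_jar','cream_pot','earbud_case'):
        print(k,[(np.round(b['position']).tolist(),round(b['confidence'],2)) for b in boxes_of(p,k)][:5])
E
```

```text
pics
{'time_s': 0.0, 'joints': [1.018, 0.313, 1.498, -0.0, 1.331, -0.223], 'dq': [0.001, 0.0, -0.001, 0.001, -0.0, -0.001], 'tau': [-0.001, -41.227, -25.974, -0.0, 0.004, -0.0], 'eef_pos': [169.892, 496.451, 222.219], 'ee_rot': [-0.0, 0.164, 0.986, -0.001], 'force': [-0.094, -0.072, 0.115], 'wrist_torque': [-0.009, 0.035, -0.039], 'grip_force': 0.0, 'grip_width': 1.0} 17.0
top [ 425.51872371  -22.31128399 1134.67144441] [[0.03, -0.99, 0.12], [-1.0, -0.03, 0.03], [-0.02, -0.12, -0.99]] 54.69125085965447 281.78808122754646 208.33640043690727
slab [([177.0, 198.0], 0.61)]
tablet_1 [([185.0, 289.0], 0.91), ([211.0, 208.0], 0.84), ([146.0, 213.0], 0.84)]
melter [([420.0, 226.0], 0.59), ([210.0, 210.0], 0.55)]
lid [([370.0, 216.0], 0.65)]
heat_dial [([430.0, 224.0], 0.61), ([147.0, 213.0], 0.3)]
spice_jar [([292.0, 140.0], 0.68)]
cream_pot [([230.0, 133.0], 0.63)]
earbud_case [([427.0, 222.0], 0.72)]
side [ 108.59707352 -505.58990837  880.18705161] [[0.75, -0.49, 0.45], [-0.66, -0.57, 0.49], [0.02, -0.66, -0.75]] 54.50830171132346 285.42157141389754 204.82050589695362
slab [([220.0, 172.0], 0.88)]
tablet_1 [([193.0, 157.0], 0.84), ([157.0, 215.0], 0.81), ([231.0, 184.0], 0.61)]
melter [([372.0, 325.0], 0.84), ([301.0, 163.0], 0.33)]
lid [([337.0, 275.0], 0.75)]
heat_dial [([386.0, 326.0], 0.92)]
spice_jar []
cream_pot [([301.0, 162.0], 0.56), ([382.0, 323.0], 0.26)]
earbud_case [([386.0, 230.0], 0.86), ([371.0, 326.0], 0.46)]
```

View pics/top0.png

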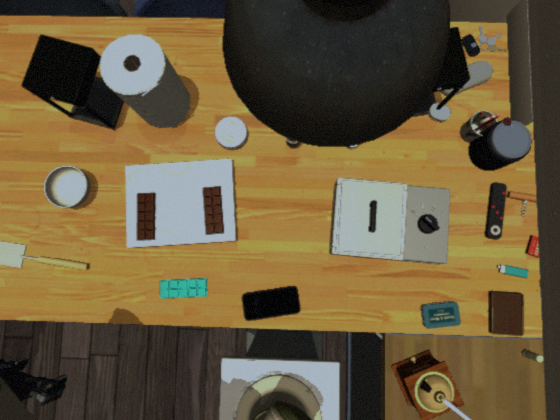

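View pics/side0.png

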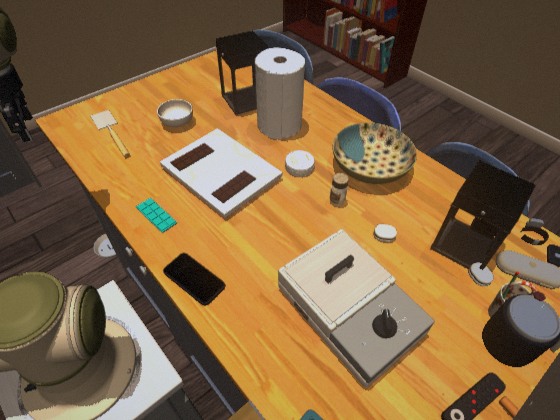

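The top view shows two tablets on the slab, at about (146,216) and (213,210). The slab corners are near (125,167), (233,160), (236,240) and (128,248). The lidded pan is at (370,216), with its handle along the column direction, and the dial is at (428,223). The turquoise bar at (183,288) is a decoy. The gap between slab and melter is free, so the lid can go there.

Run:
```python
from h import *
p=cam('top'); im=p['pixels']
g=im.astype(int)
def rect(mask,x0,x1,y0,y1,z,lab,n=2):
    m=np.zeros(mask.shape,np.uint8); m[y0:y1,x0:x1]=mask[y0:y1,x0:x1]*255
    cs=sorted(cv2.findContours(m,0,2)[0],key=cv2.contourArea)[-n:]
    for c in cs:
        P=np.array([w(p,u+.0,v+.0,z) for u,v in c[:,0]],np.float32)
        (c0,s,a)=cv2.minAreaRect(P); print(lab,np.round(c0,1),np.round(s,1),round(a,1))
sat=g.max(2)-g.min(2)
white=(sat<40)&(g.min(2)>110)
dark=(g.max(2)<110)
rect(white,110,245,150,255,32,'slab',1)
rect(dark,120,240,160,250,40,'tab',2)
rect(dark,360,385,190,240,126,'handle',1)
rect(dark,410,445,208,240,105,'dial',1)
rect(sat<45,320,460,170,275,80,'melter',1)
o=cv2.resize(im[165:275,320:460],None,fx=5.5,fy=5.4,interpolation=cv2.INTER_CUBIC);cv2.imwrite('pics/m.png',o)
```

```text
slab [566.5 289.6] [230.1 300. ] 5.4
tab [547.  193.7] [129.5  49.4] 6.9
tab [525.3 376.5] [128.1  49.8] 4.0
handle [ 533.9 -220.9] [17.2 78.3] 87.4
dial [ 519.8 -364.8] [48.1 55. ] 1.6
melter [ 528.1 -275.2] [300.3 202. ] 86.4
```

View pics/m.png

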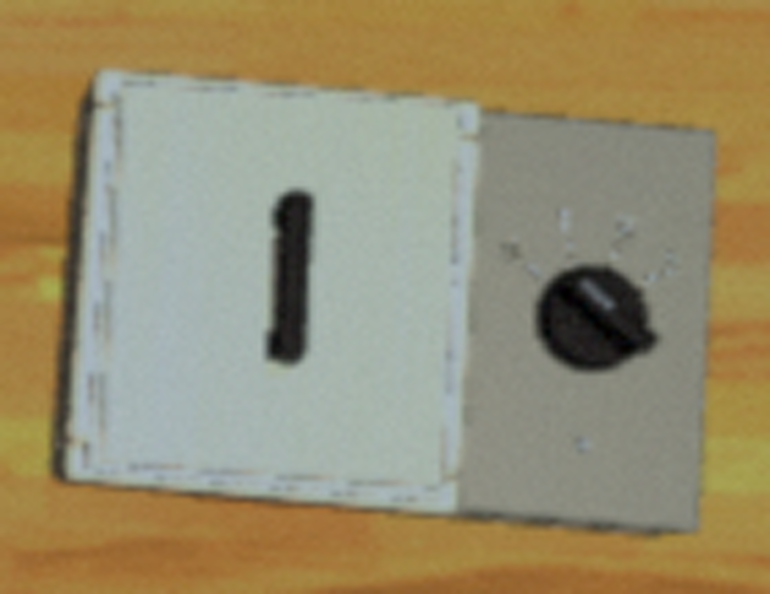

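The dial reads 0 (wing towards the upper-left mark). I'll push tablet B (525,376) first, from its far end with closed fingers.

Request:
{"api": "drive_tool", "payload": {
  "commands": ".369 -.094 0 0 0 .043 0;.369 -.094 0 0 0 .043 0;.369 -.094 0 0 0 .043 0;.369 -.094 0 0 0 .043 0;.369 -.094 0 0 0 .043 0;.369 -.094 0 0 0 .043 0;.369 -.094 0 0 0 .043 0;.369 -.094 0 0 0 .043 0;.369 -.094 0 0 0 .043 0;.369 -.094 0 0 0 .043 0;.369 -.094 0 0 0 .043 0;.369 -.094 0 0 0 .043 0;0 0 0 0 0 0 0;0 0 0 0 0 0 0",
  "force": 60
}}

```text
time_s: 2.12
eef_pos: [614.3, 382.7, 220.7]
ee_rot: [-0.001, -0.037, 0.999, -0.0]
force: [-0.1, -0.5, 0.5]
grip_width: 0.003
grip_force: 0.0
```

Request:
{"api": "drive_tool", "payload": {
  "commands": "0 0 -.35 0 0 0 0;0 0 -.35 0 0 0 0;0 0 -.35 0 0 0 0;0 0 -.35 0 0 0 0;0 0 -.15 0 0 0 0;0 0 0 0 0 0 0;0 0 0 0 0 0 0"
}}

```text
time_s: 2.7
eef_pos: [612.2, 384.6, 68.6]
ee_rot: [0.0, -0.038, 0.999, 0.0]
force: [-0.8, 0.4, 0.3]
grip_width: 0.0
grip_force: 0.0
```

Run:
```python
from h import *
p=cam('wrist'); save(p,'w1')
```

```text
(no output)
```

View pics/w1.png

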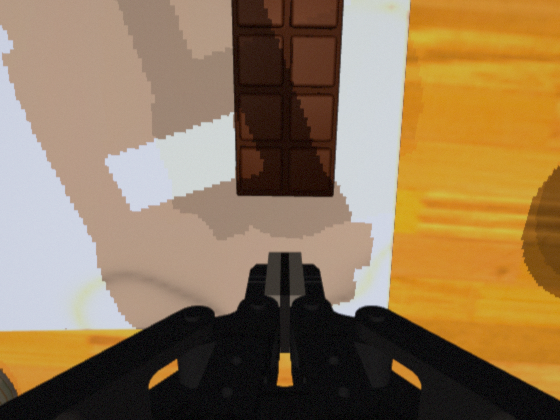

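The tablet end sits centred ahead of the fingers (columns 237–335, end at row 195). Next I lower and push.

Request:
{"api": "drive_tool", "payload": {
  "commands": "0 0 -.08 0 0 0 0;0 0 -.085 0 0 0 0;0 0 0 0 0 0 0;-.06 -.005 0 0 0 0 0;-.06 -.005 0 0 0 0 0;-.06 -.005 0 0 0 0 0;-.06 -.005 0 0 0 0 0;-.06 -.006 0 0 0 0 0;-.06 -.006 0 0 0 0 0;-.06 -.006 0 0 0 0 0;-.06 -.006 0 0 0 0 0;-.06 -.006 0 0 0 0 0;-.06 -.006 0 0 0 0 0;0 0 0 0 0 0 0;0 0 0 0 0 0 0"
}}

```text
time_s: 4.0
eef_pos: [552.7, 378.4, 51.5]
ee_rot: [0.0, -0.038, 0.999, 0.0]
force: [-0.5, -0.3, 0.4]
grip_width: -0.002
grip_force: 0.0
```

```bash
cat >> h.py <<'E'
def tabs(p,z=40,lo=110,box=(110,245,150,275),amin=300):
    g=p['pixels'].astype(int); x0,x1,y0,y1=box
    m=np.zeros(g.shape[:2],np.uint8)
    d=(g.max(2)<lo); m[y0:y1,x0:x1]=d[y0:y1,x0:x1]*255
    out=[]
    for c in cv2.findContours(m,0,2)[0]:
        if cv2.contourArea(c)<amin: continue
        P=np.array([w(p,u,v,z) for u,v in c[:,0]],np.float32)
        c0,s,a=cv2.minAreaRect(P); d=np.array(c0)-[566.5,289.6]; t=np.radians(5.4)
        out.append((np.round(c0,1).tolist(),np.round(s,1).tolist(),round(a,1),'slab',np.round([d@[np.cos(t),np.sin(t)],d@[-np.sin(t),np.cos(t)]],1).tolist()))
    return out
E
python3 - <<'E'
from h import *
p=cam('top'); save(p,'t2')
for t in tabs(p): print(t)
E
```

```text
([411.3, 279.6], [81.4, 133.2], 4.5, 'slab', [-155.5, 4.6])
([547.3, 194.0], [129.1, 49.0], 7.1, 'slab', [-28.2, -93.3])
([528.3, 407.8], [323.5, 114.8], 5.5, 'slab', [-26.9, 121.3])
```

Request:
{"api": "drive_tool", "payload": {
  "commands": "-.05 -.004 0 0 0 0 0;0 0 0 0 0 0 0;.15 .012 0 0 0 0 0;0 0 .35 0 0 0 0;0 0 .35 0 0 0 0;0 0 .35 0 0 0 0;.25 -.2 .1 0 0 .0 0;.2 -.35 0 0 0 .02 0;0 -.38 0 0 0 .02 0;0 -.38 0 0 0 .02 0;0 -.38 0 0 0 .02 0;0 -.2 0 0 0 .0 0;0 0 0 0 0 0 0"
}}

```text
time_s: 5.13
eef_pos: [608.3, 186.0, 166.5]
ee_rot: [0.0, -0.067, 0.998, -0.0]
force: [0.5, -0.1, -0.2]
grip_width: -0.003
grip_force: 0.0
```

Run:
```python
from h import *
p=cam('top'); save(p,'t3')
for t in tabs(p): print(t)
```

```text
([524.2, 137.8], [297.3, 59.5], 2.3, 'slab', [-56.4, -147.2])
([543.4, 200.6], [74.7, 341.2], 89.8, 'slab', [-31.4, -86.4])
([623.5, 321.0], [179.6, 141.8], 3.3, 'slab', [59.7, 25.9])
```

View pics/t3.png

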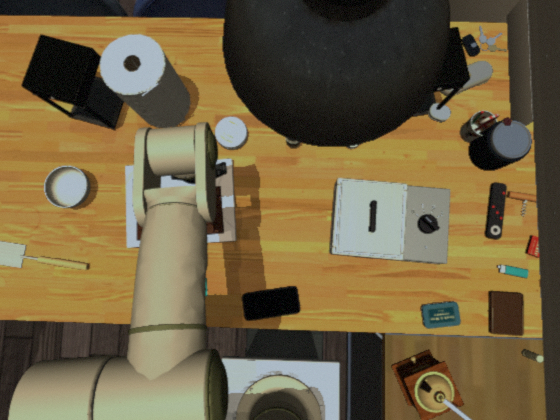

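The arm hides the slab in this view. The fingers are near (205,170), over tablet A's far end. I go behind A and push it.

Request:
{"api": "drive_tool", "payload": {
  "commands": ".14 .09 0 0 0 0 0;.14 .09 0 0 0 0 0;0 0 -.35 0 0 0 0;0 0 -.35 0 0 0 0;0 0 -.3 0 0 0 0;0 0 -.145 0 0 0 0;0 0 0 0 0 0 0;0 0 0 0 0 0 0"
}}

```text
time_s: 5.85
eef_pos: [635.7, 209.3, 51.7]
ee_rot: [-0.0, -0.07, 0.998, 0.0]
force: [0.4, 0.2, 0.7]
grip_width: -0.004
grip_force: 0.0
```

Request:
{"api": "drive_tool", "payload": {
  "commands": "-.06 -.006 0 0 0 0 0;-.06 -.006 0 0 0 0 0;-.06 -.006 0 0 0 0 0;-.06 -.006 0 0 0 0 0;-.06 -.006 0 0 0 0 0;-.06 -.006 0 0 0 0 0;-.06 -.006 0 0 0 0 0;-.06 -.006 0 0 0 0 0;-.06 -.006 0 0 0 0 0;-.06 -.006 0 0 0 0 0;-.06 -.006 0 0 0 0 0;-.06 -.006 0 0 0 0 0;0 0 0 0 0 0 0;0 0 0 0 0 0 0"
}}

```text
time_s: 7.02
eef_pos: [563.7, 200.9, 51.9]
ee_rot: [0.0, -0.069, 0.998, 0.0]
force: [-0.1, -0.4, -0.3]
grip_width: -0.002
grip_force: 0.0
```

Next I back off, lift, and move towards the melter to clear the view. This also sets up the lid grasp.

Request:
{"api": "drive_tool", "payload": {
  "commands": ".15 .012 0 0 0 0 0;0 0 .38 0 0 0 0;0 0 .38 0 0 0 0;0 0 .38 0 0 -.03 50;0 0 .38 0 0 -.03 50;-.05 -.36 0 0 0 -.03 50;-.05 -.36 0 0 0 -.03 50;-.05 -.36 0 0 0 -.03 50;-.05 -.36 0 0 0 -.03 50;-.05 -.36 0 0 0 -.03 50;-.05 -.36 0 0 0 -.03 50;-.05 -.36 0 0 0 0 50;-.05 -.36 0 0 0 0 50;0 -.36 0 0 0 0 50;0 -.36 0 0 0 0 50;0 -.36 0 0 0 0 50;0 -.2 0 0 0 0 50;0 0 0 0 0 0 50;0 0 0 0 0 0 50"
}}

```text
time_s: 8.6
eef_pos: [538.8, -214.6, 203.5]
ee_rot: [-0.0, 0.026, 1.0, 0.0]
force: [0.4, 0.4, -0.1]
grip_width: 0.498
grip_force: 0.0
```

Run:
```python
from h import *
p=cam('top')
for t in tabs(p): print(t)
p=cam('wrist'); save(p,'w4'); print(pix(p,[534,-221,126]))
```

```text
([525.3, 376.5], [128.1, 49.8], 4.0, 'slab', [-32.8, 90.4])
([547.0, 193.7], [129.7, 49.4], 7.0, 'slab', [-28.5, -93.7])
[271.9 205.1]
```

View pics/w4.png

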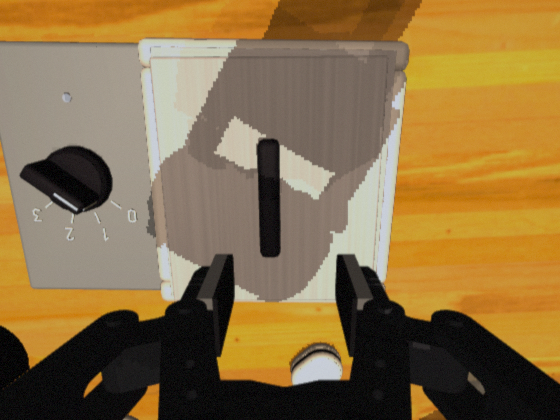

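Neither tablet moved, so the shut tips passed above them and the real tip height is greater than assumed. I'll feel for it later. Here the handle is at columns 258–280, rows 138–258, close to the prediction (272,205). The lid comes first, since I'm above it.

Request:
{"api": "drive_tool", "payload": {
  "commands": "-.05 -.065 -.1 0 0 0 50;0 0 -.35 0 0 0 50;0 0 -.35 0 0 0 50;0 0 -.07 0 0 0 50;0 0 0 0 0 0 0;0 0 0 0 0 0 0;0 0 0 0 0 0 0;0 0 0 0 0 0 0;0 0 0 0 0 0 0;0 0 0 0 0 0 0",
  "force": 80
}}

```text
time_s: 9.53
eef_pos: [534.2, -220.6, 117.7]
ee_rot: [0.001, 0.025, 1.0, -0.0]
force: [-0.1, 0.5, -0.3]
grip_width: 0.001
grip_force: 0.0
```

Run:
```python
from h import *
p=cam('wrist'); save(p,'w5'); print(p['tool_from_camera'],p['o'])
s=sense(); print(s['eef_pos'],s['joints'])
for d in (-20,0,17): print(d,pix(p,np.array(s['eef_pos'])-[0,0,d]))
p=cam('side'); save(p,'s5')
```

```text
[[-5.65766402e-04 -9.57627363e-01 -2.88009572e-01  7.48611134e+01]
 [ 9.99999828e-01 -4.97641737e-04 -3.09749984e-04  4.73791118e-01]
 [ 1.53299477e-04 -2.88009697e-01  9.57627480e-01 -1.51376006e+02]
 [ 0.00000000e+00  0.00000000e+00  0.00000000e+00  1.00000000e+00]] [ 459.22557579 -216.22387938  268.97253587]
[ 534.11295211 -220.57351098  117.58929716] [-5.94295066e-01  5.24626169e-01  1.47219861e+00  3.48702620e-05
  1.14344923e+00 -2.11482958e+00]
-20 [283.4 287.9]
0 [283.6 265.2]
17 [283.7 249.7]
```

View pics/w5.png

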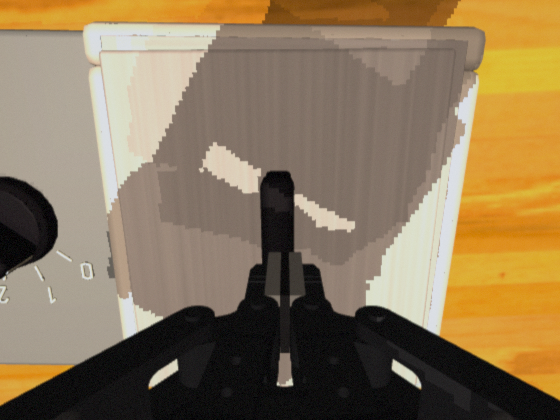

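View pics/s5.png

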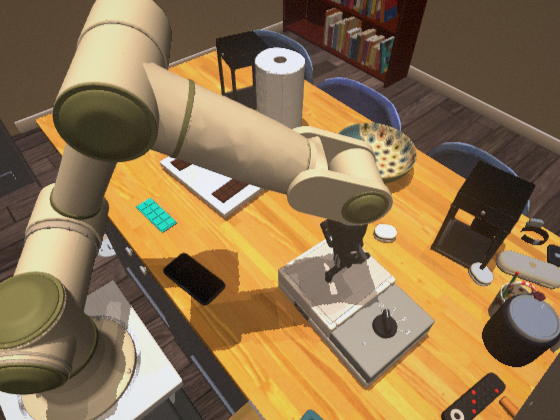

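The shut fingers show at (284,252) with the handle (columns 262–292) running under them, so the tool sits higher than the pose suggests. I'll fit the wrist camera's true position from known features.

Run:
```python
from h import *
from scipy.optimize import least_squares
im=cv2.imread('pics/w5.png'); im4=cv2.imread('pics/w4.png'); im1=cv2.imread('pics/w1.png')
p=cam('wrist'); print(p['fov_y'],p['f'],p['cx'],p['cy'])
def mk(pos,rot):
    T=np.array(p['tool_from_camera']); Rw=q(rot).as_matrix(); d=dict(p); d['A']=Rw@T[:3,:3]; d['o']=Rw@T[:3,3]+np.array(pos); return d
# handle ends w4 (top face rows 138..258), tablet end w1 corners
c,s_=np.cos(np.radians(-3)),np.sin(np.radians(-3))
a4=mk([538.8,-214.6,203.5],[0,.026,1,0]); a1=mk([612.2,384.6,68.6],[0,-.038,.999,0])
t=np.radians(4)
def fr(o,t,x,y): return [o[0]+x*np.cos(t)-y*np.sin(t),o[1]+x*np.sin(t)+y*np.cos(t)]
B=(525.3,376.5)
print('w1 pred',[pix(a1,fr(B,t,65,y)+[40]).tolist() for y in(25,-25)],'seen (237,195) (335,195)')
def r(v):
    b=dict(a1); b['o']=a1['o']+v
    return np.concatenate([pix2(b,fr(B,t,65,25)+[40])-[335,195],pix2(b,fr(B,t,65,-25)+[40])-[237,195]])
def pix2(p,X):
    k=p['A'].T@(np.array(X)-p['o']); return p['f']*k[:2]/k[2]+[p['cx'],p['cy']]
print(least_squares(r,np.zeros(3)).x.round(1))
H=(534,-221)
def r4(v):
    b=dict(a4); b['o']=a4['o']+v
    th=np.radians(-3)
    return np.concatenate([pix2(b,fr(H,th,40,0)+[126])-[270,256],pix2(b,fr(H,th,-40,0)+[126])-[268.5,140]])
print('w4',[pix(a4,fr(H,np.radians(-3),x,0)+[126]).tolist() for x in(40,-40)],least_squares(r4,np.zeros(3)).x.round(1))
```

```text
59.023747241246355 370.9943348579525 284.45407515623486 202.82657549671723
w1 pred [[329.4, 200.2], [230.4, 199.7]] seen (237,195) (335,195)
[ 2.1 -2.9  2.4]
w4 [[274.1, 261.7], [273.0, 142.9]] [1.1 3.  7.1]
```

Run:
```python
from h import *
s=sense(); e=np.array(s['eef_pos'])
def fr(o,t,x,y): return [o[0]+x*np.cos(t)-y*np.sin(t),o[1]+x*np.sin(t)+y*np.cos(t)]
t=np.radians(-3)
out=[]
for n,x0,y0,wd,hh in(('side',260,180,150,150),('wrist',180,130,200,200)):
    p=cam(n); im=p['pixels'].copy()
    crop=cv2.resize(im[y0:y0+hh,x0:x0+wd],(390,390),interpolation=cv2.INTER_CUBIC); k=390/wd
    f=lambda X:tuple(int(v) for v in (pix(p,X)-[x0,y0])*k)
    cv2.circle(crop,f(e),4,(0,0,255),1); cv2.circle(crop,f(e-[0,0,17]),4,(0,255,0),1)
    for z in(112,126):
        q4=np.array([f(fr((534,-221),t,x,y)+[z]) for x,y in((40,7),(40,-7),(-40,-7),(-40,7))]); cv2.polylines(crop,[q4],True,(255,255,0) if z>120 else (255,0,255),1)
    out.append(crop)
cv2.imwrite('pics/o6.png',np.hstack(out))
```

```text
(no output)
```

View pics/o6.png

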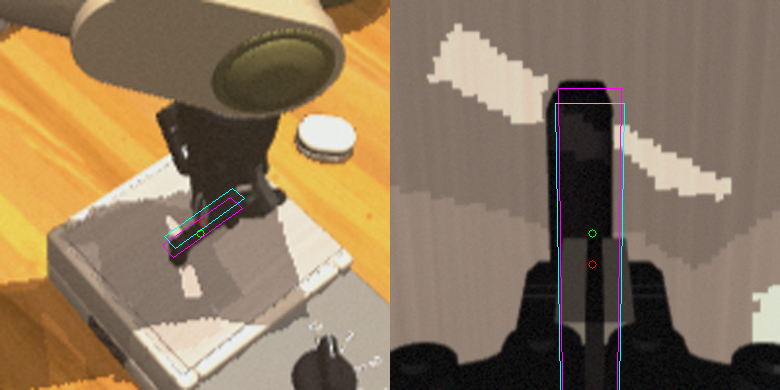

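The tips seem to sit above the handle. I'll feel downwards in small steps with the fingers shut.

Request:
{"api": "drive_tool", "payload": {
  "commands": "0 0 -.02 0 0 0 0;0 0 -.02 0 0 0 0;0 0 0 0 0 0 0"
}}

```text
time_s: 10.03
eef_pos: [534.2, -220.7, 117.4]
ee_rot: [0.001, 0.025, 1.0, -0.001]
force: [-13.5, 6.7, 35.5]
grip_width: -0.002
grip_force: 17.9
```

There is contact at a TCP reading of 117.4. If that is the handle top (126), the shut tips are about 9 mm above the reported TCP, which matches the tablets not moving. I raise, open, and go about 25 mm lower.

Request:
{"api": "drive_tool", "payload": {
  "commands": "0 0 .1 0 0 0 50;0 0 .2 0 0 0 50;0 -.02 .0 0 0 0 50;0 0 0 0 0 0 50;0 0 0 0 0 0 50;0 0 -.2 0 0 0 50;0 0 -.2 0 0 0 50;0 0 -.1 0 0 0 50;0 0 0 0 0 0 50"
}}

```text
time_s: 10.78
eef_pos: [532.5, -221.5, 89.8]
ee_rot: [-0.002, 0.025, 1.0, 0.002]
force: [-0.5, 0.5, -0.1]
grip_width: 0.499
grip_force: 0.0
```

Request:
{"api": "drive_tool", "payload": {
  "commands": "0 0 0 0 0 0 0;0 0 0 0 0 0 0;0 0 0 0 0 0 0;0 0 0 0 0 0 0;0 0 0 0 0 0 0;0 0 0 0 0 0 0"
}}

```text
time_s: 11.28
eef_pos: [534.4, -222.7, 94.0]
ee_rot: [0.001, 0.025, 1.0, -0.001]
force: [-0.5, 0.5, 6.3]
grip_width: 0.146
grip_force: 79.4
```

Request:
{"api": "drive_tool", "payload": {
  "commands": "0 0 .1 0 0 0 0;0 0 .2 0 0 0 0;0 0 .2 0 0 0 0;0 .3 .1 0 0 0 0;0 .33 0 0 0 0 0;0 .33 0 0 0 0 0;0 .33 0 0 0 0 0;0 .33 0 0 0 0 0;0 .33 0 0 0 0 0;0 .33 0 0 0 0 0;0 0 0 0 0 0 0;0 0 0 0 0 0 0"
}}

```text
time_s: 12.28
eef_pos: [533.6, 7.0, 153.1]
ee_rot: [-0.0, 0.024, 1.0, -0.0]
force: [0.1, 0.7, -2.8]
grip_width: 0.144
grip_force: 78.7
```

Request:
{"api": "drive_tool", "payload": {
  "commands": "0 0 -.3 0 0 0 0;0 0 -.3 0 0 0 0;0 0 -.3 0 0 0 0;0 0 -.3 0 0 0 0;0 0 -.15 0 0 0 0;0 0 -.05 0 0 0 0;0 0 0 0 0 0 0;0 0 -.02 0 0 0 0;0 0 0 0 0 0 0;0 0 0 0 0 0 0"
}}

```text
time_s: 13.12
eef_pos: [534.5, 5.3, 11.9]
ee_rot: [0.001, 0.025, 1.0, -0.0]
force: [-0.1, 0.2, -2.9]
grip_width: 0.147
grip_force: 78.7
```

Request:
{"api": "drive_tool", "payload": {
  "commands": "0 0 -.02 0 0 0 0;0 0 0 0 0 0 0;0 0 0 0 0 0 50;0 0 0 0 0 0 50;0 0 0 0 0 0 50;0 0 0 0 0 0 50;0 0 .3 0 0 0 50;0 0 .35 0 0 0 50;0 0 .35 0 0 0 0;.2 .2 .1 0 0 .05 0;.2 .36 .1 0 0 .05 0;.2 .36 0 0 0 .05 0;.2 .36 0 0 0 .05 0;.2 .36 0 0 0 .02 0;0 .34 0 0 0 0 0;0 0 0 0 0 0 0;0 0 0 0 0 0 0"
}}

```text
time_s: 14.53
eef_pos: [633.1, 204.6, 128.0]
ee_rot: [-0.0, -0.063, 0.998, -0.0]
force: [0.2, -1.1, 0.2]
grip_width: 0.002
grip_force: 0.0
```

Request:
{"api": "drive_tool", "payload": {
  "commands": "0 0 -.3 0 0 0 0;0 0 -.3 0 0 0 0;0 0 -.3 0 0 0 0;0 0 -.07 0 0 0 0;0 0 0 0 0 0 0;0 0 -.02 0 0 0 0;0 0 -.02 0 0 0 0;0 0 -.02 0 0 0 0;0 0 0 0 0 0 0"
}}

```text
time_s: 15.28
eef_pos: [633.9, 203.0, 26.5]
ee_rot: [0.001, -0.061, 0.998, 0.0]
force: [0.1, -0.5, -0.0]
grip_width: 0.003
grip_force: 0.0
```

Request:
{"api": "drive_tool", "payload": {
  "commands": "-.06 -.006 -.005 0 0 0 0;-.06 -.006 0 0 0 0 0;-.06 -.006 0 0 0 0 0;-.06 -.006 0 0 0 0 0;-.06 -.006 0 0 0 0 0;-.06 -.006 0 0 0 0 0;-.06 -.006 0 0 0 0 0;-.06 -.006 0 0 0 0 0;-.06 -.006 0 0 0 0 0;-.06 -.006 0 0 0 0 0;-.06 -.006 0 0 0 0 0;0 0 0 0 0 0 0;0 0 0 0 0 0 0"
}}

```text
time_s: 16.37
eef_pos: [567.1, 196.4, 25.0]
ee_rot: [-0.0, -0.061, 0.998, -0.0]
force: [-0.1, 0.2, 0.9]
grip_width: 0.0
grip_force: 0.0
```

Run:
```python
from h import *
p=cam('wrist'); save(p,'w7')
```

```text
(no output)
```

View pics/w7.png

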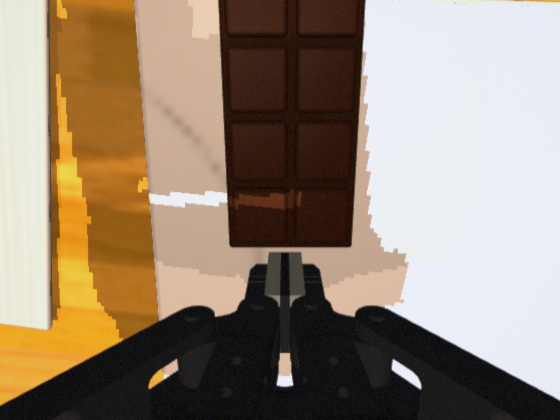

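The tablet's end (row 246, columns 230–352) is against the fingertips, so the push works.

Run:
```python
from h import *
p=cam('wrist')
t=np.radians(5.4)
for u in(230,352):
    d=w(p,u,246,40)-[566.5,289.6]; print(w(p,u,246,40),np.round([d@[np.cos(t),np.sin(t)],d@[-np.sin(t),np.cos(t)]],1))
```

```text
[554.3 173.6] [ -23.1 -114.3]
[548.4 221.8] [-24.4 -65.8]
```

Request:
{"api": "drive_tool", "payload": {
  "commands": ".15 .012 0 0 0 0 0;0 0 .3 0 0 0 0;0 0 .3 0 0 0 0;.1 .33 0 0 0 -.01 0;.1 .33 0 0 0 -.01 0;.1 .33 0 0 0 -.02 0;0 .33 0 0 0 -.02 0;0 .33 0 0 0 0 0;0 .21 0 0 0 0 0;0 0 0 0 0 0 0;0 0 -.3 0 0 0 0;0 0 -.28 0 0 0 0;0 0 0 0 0 0 0;0 0 0 0 0 0 0"
}}

```text
time_s: 17.63
eef_pos: [612.5, 383.0, 26.4]
ee_rot: [-0.001, -0.038, 0.999, -0.0]
force: [-0.4, -0.3, 0.8]
grip_width: 0.001
grip_force: 0.0
```

Request:
{"api": "drive_tool", "payload": {
  "commands": "-.06 -.005 -.005 0 0 0 0;-.06 -.005 0 0 0 0 0;-.06 -.005 0 0 0 0 0;-.06 -.005 0 0 0 0 0;-.06 -.005 0 0 0 0 0;-.06 -.005 0 0 0 0 0;-.06 -.005 0 0 0 0 0;-.06 -.005 0 0 0 0 0;-.06 -.005 0 0 0 0 0;-.07 -.006 0 0 0 0 0;0 0 0 0 0 0 0;0 0 0 0 0 0 0;.15 .012 0 0 0 0 0;0 0 .3 0 0 0 0;0 0 .35 0 0 0 0;.1 -.3 .35 0 0 0 0;0 -.38 .3 0 0 0 75;0 -.38 .1 0 0 0 75;0 -.38 0 0 0 0 75;0 -.38 0 0 0 0 75"
}}

```text
time_s: 19.3
eef_pos: [575.5, 204.9, 159.3]
ee_rot: [0.001, -0.038, 0.999, 0.0]
force: [1.2, -0.4, 0.5]
grip_width: 0.56
grip_force: 0.0
```

Request:
{"api": "drive_tool", "payload": {
  "commands": "0 -.38 0 0 0 0 75;0 -.38 0 0 0 0 75;0 -.38 0 0 0 0 75;0 -.38 0 0 0 0 75;0 -.38 0 0 0 0 75;0 -.38 0 0 0 0 75;0 0 0 0 0 0 75;0 0 0 0 0 0 75"
}}

```text
time_s: 19.97
eef_pos: [575.4, -23.3, 158.3]
ee_rot: [0.0, -0.036, 0.999, 0.0]
force: [0.4, 0.3, -0.6]
grip_width: 0.751
grip_force: 0.0
```

Run:
```python
from h import *
p=cam('top');save(p,'t8')
for t in tabs(p): print(t)
```

```text
([473.7, 366.1], [130.3, 62.7], 4.1, 'slab', [-85.2, 84.9])
([489.6, 188.4], [132.3, 57.2], 11.2, 'slab', [-86.1, -93.5])
```

Both tablets overhang by about 36 mm (slab x ≈ -85 and -86) and lie flat. Next I pinch tablet A across its width near the front end.

Request:
{"api": "drive_tool", "payload": {
  "commands": "-.23 .34 0 0 0 .01 75;-.23 .34 0 0 0 .01 75;-.23 .34 0 0 0 .01 75;-.23 .34 -.1 0 0 .01 75;-.23 .35 -.2 0 0 .01 75;-.23 .36 -.2 0 0 .01 75;0 0 -.2 0 0 0 75;0 0 0 0 0 0 75;0 0 0 0 0 0 75"
}}

```text
time_s: 20.77
eef_pos: [442.4, 178.0, 93.0]
ee_rot: [-0.0, -0.062, 0.998, -0.0]
force: [0.3, -0.2, 0.0]
grip_width: 0.747
grip_force: 0.0
```

Run:
```python
from h import *
p=cam('wrist'); save(p,'w9'); print(w(p,284,200,40))
g=p['pixels'].astype(int).max(2)
for v in (100,140,180,220,250):
    r=np.where((g[v,150:430]<70))[0]+150; 
    if len(r): print(v,r.min(),r.max(),w(p,r.min(),v,40),w(p,r.max(),v,40))
```

```text
[427.4 176.6]
220 252 334 [441.8 159.5] [435.9 207. ]
250 253 333 [460.6 162. ] [454.7 209.5]
```

View pics/w9.png

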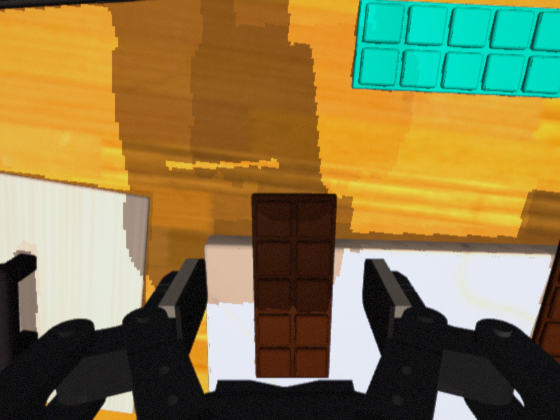

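The tablet's overhang is at columns 252–335 and rows 195–240, centred at about y=183. Next I correct, descend and pinch.

Request:
{"api": "drive_tool", "payload": {
  "commands": "-.04 .055 0 0 0 0 75;0 0 -.3 0 0 0 75;0 0 -.3 0 0 0 75;0 0 -.2 0 0 0 75;0 0 -.01 0 0 0 75;0 0 0 0 0 0 75;0 0 0 0 0 0 50;0 0 0 0 0 0 30;0 0 0 0 0 0 30;0 0 0 0 0 0 30;0 0 0 0 0 0 30",
  "force": 60
}}

```text
time_s: 21.73
eef_pos: [439.9, 182.8, 13.8]
ee_rot: [0.002, -0.061, 0.998, 0.0]
force: [-0.9, -1.4, 6.4]
grip_width: 0.57
grip_force: 60.8
```

Request:
{"api": "drive_tool", "payload": {
  "commands": "0 0 .1 0 0 0 30;0 0 .2 0 0 0 30;0 0 .3 0 0 0 30;0 0 .3 0 0 0 30;0 -.1 .2 0 0 0 30;0 -.25 .1 0 0 -.02 30;.05 -.3 0 0 0 -.02 30;.05 -.3 0 0 0 -.02 30;.05 -.3 0 0 0 -.02 30;.05 -.3 0 0 0 -.02 30;.05 -.3 0 0 0 -.02 30;.05 -.3 0 0 0 -.02 30;.05 -.3 0 0 0 -.02 30;.05 -.3 0 0 0 -.02 30;.05 -.3 0 0 0 -.02 30;.02 -.3 0 0 0 -.02 30;0 -.3 0 0 0 -.02 30;0 -.3 0 0 0 0 30;0 0 0 0 0 0 30;0 0 0 0 0 0 30"
}}

```text
time_s: 23.4
eef_pos: [485.5, -213.3, 133.0]
ee_rot: [0.0, 0.034, 0.999, -0.0]
force: [-0.5, 0.6, -0.6]
grip_width: 0.565
grip_force: 62.2
```

Run:
```python
from h import *
p=cam('wrist'); save(p,'w10'); s=cam('side'); save(s,'s10')
cv2.imwrite('pics/c10.png',np.hstack([p['pixels'][:,100:460],cv2.resize(s['pixels'][180:390,260:450],(380,420),interpolation=cv2.INTER_CUBIC)]))
```

```text
(no output)
```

View pics/c10.png

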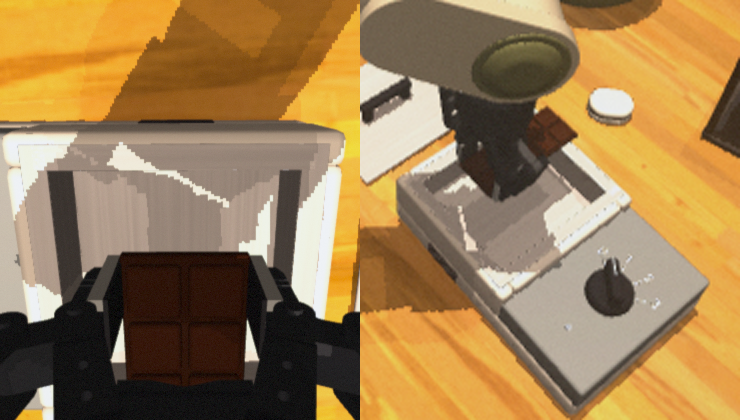

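The tablet is held flat and aligned with the pan, about 5 mm off in y. Next I correct, lower and release.

Request:
{"api": "drive_tool", "payload": {
  "commands": ".01 -.055 0 0 0 0 30;0 0 -.25 0 0 0 30;0 0 -.25 0 0 0 30;0 0 -.25 0 0 0 30;0 0 -.15 0 0 0 30;0 0 -.06 0 0 0 30;0 0 0 0 0 0 30;0 0 0 0 0 0 30"
}}

```text
time_s: 24.17
eef_pos: [487.2, -217.5, 36.6]
ee_rot: [0.0, 0.032, 0.999, -0.0]
force: [-0.6, 0.0, -0.6]
grip_width: 0.568
grip_force: 64.2
```

Request:
{"api": "drive_tool", "payload": {
  "commands": "0 0 -.03 0 0 0 30;0 0 0 0 0 0 30;0 0 0 0 0 0 75;0 0 0 0 0 0 75;0 0 0 0 0 0 75;0 0 0 0 0 0 75;0 0 .2 0 0 0 75;0 0 .3 0 0 0 75;0 0 .3 0 0 0 75;0 0 .2 0 0 0 75;0 0 0 0 0 0 75;0 0 0 0 0 0 75"
}}

```text
time_s: 25.17
eef_pos: [487.0, -217.9, 133.5]
ee_rot: [0.001, 0.033, 0.999, -0.001]
force: [-0.5, 1.2, -0.1]
grip_width: 0.753
grip_force: 0.0
```

Run:
```python
from h import *
p=cam('wrist'); save(p,'w11')
s=cam('side'); save(s,'s11'); t=cam('top')
for x in tabs(t): print(x)
cv2.imwrite('pics/c11.png',np.hstack([p['pixels'][:,100:460],cv2.resize(t['pixels'][150:270,120:240],(420,420),interpolation=cv2.INTER_CUBIC)]))
```

```text
([473.7, 366.1], [130.3, 62.7], 4.1, 'slab', [-85.2, 84.9])
```

View pics/c11.png

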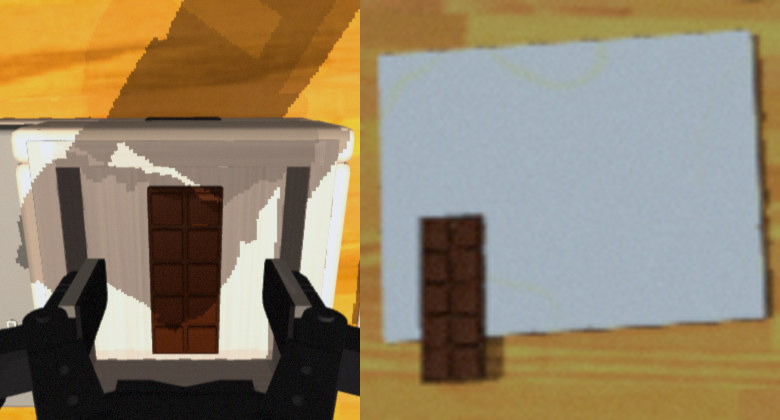

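Tablet A lies flat in the middle of the pan, and tablet B still overhangs the slab undisturbed. I measure B more finely.

Run:
```python
from h import *
t=cam('top')
for lo in(60,70,80,90):
  print(lo,tabs(t,lo=lo))
print([w(t,*c,40).tolist() for c in((137.4,258.9),(156.6,258.6),(155.4,211.8),(137.1,212.3))])
```

```text
60 [([473.6, 372.1], [122.9, 45.8], 5.6, 'slab', [-84.7, 90.9])]
70 [([473.7, 370.3], [125.3, 49.1], 4.3, 'slab', [-84.8, 89.1])]
80 [([473.8, 370.2], [126.2, 49.0], 4.2, 'slab', [-84.7, 89.0])]
90 [([474.0, 367.6], [126.8, 59.9], 4.2, 'slab', [-84.8, 86.4])]
[[408.1, 391.7], [410.5, 339.6], [537.1, 351.4], [534.3, 401.7]]
```

Request:
{"api": "drive_tool", "payload": {
  "commands": "-.04 .365 0 0 0 .011 75;-.04 .365 0 0 0 .011 75;-.04 .365 0 0 0 .011 75;-.04 .365 0 0 0 .011 75;-.04 .365 0 0 0 .011 75;-.04 .365 0 0 0 .011 75;-.04 .365 0 0 0 .011 75;-.04 .365 0 0 0 .011 75;-.04 .365 0 0 0 .011 75;-.04 .365 0 0 0 .011 75;-.04 .365 0 0 0 .011 75;-.04 .365 0 0 0 .011 75;-.04 .365 0 0 0 .011 75;-.04 .365 0 0 0 .011 75;-.04 .365 0 0 0 .011 75;-.04 .365 0 0 0 .011 75;0 0 -.3 0 0 0 75;0 0 0 0 0 0 75;0 0 0 0 0 0 75"
}}

```text
time_s: 26.95
eef_pos: [421.6, 365.5, 101.3]
ee_rot: [-0.002, -0.036, 0.999, -0.001]
force: [-0.3, 0.8, 0.2]
grip_width: 0.749
grip_force: 0.0
```

Run:
```python
from h import *
p=cam('wrist'); save(p,'w12')
g=p['pixels'].astype(int).max(2)
for v in range(150,290,10):
    r=np.where((g[v,225:350]<75))[0]+225
    if len(r)>20: print(v,r.min(),r.max(),w(p,r.min(),v,40),w(p,r.max(),v,40))
```

```text
200 253 333 [410.2 346.3] [406.7 393.9]
210 253 333 [416.4 346.6] [412.9 394.6]
220 254 333 [422.8 347.5] [419.3 395.3]
230 254 333 [429.2 347.8] [425.7 396. ]
240 253 333 [435.8 347.5] [432.3 396.7]
250 255 331 [442.4 349.1] [439.  396.2]
260 255 331 [449.2 349.4] [445.8 396.9]
270 255 331 [456.1 349.7] [452.6 397.7]
280 255 328 [463.2 350.1] [459.8 396.5]
```

Request:
{"api": "drive_tool", "payload": {
  "commands": ".03 .055 0 0 0 0 75;0 0 -.3 0 0 0 75;0 0 -.3 0 0 0 75;0 0 -.25 0 0 0 75;0 0 -.02 0 0 0 75;0 0 0 0 0 0 75;0 0 0 0 0 0 50;0 0 0 0 0 0 30;0 0 0 0 0 0 30;0 0 0 0 0 0 30;0 0 0 0 0 0 30"
}}

```text
time_s: 27.92
eef_pos: [427.1, 372.2, 18.3]
ee_rot: [0.002, -0.036, 0.999, 0.001]
force: [-0.1, -2.6, 7.9]
grip_width: 0.566
grip_force: 61.4
```

Request:
{"api": "drive_tool", "payload": {
  "commands": "0 0 .1 0 0 0 30;0 0 .2 0 0 0 30;0 0 .3 0 0 0 30;0 0 .3 0 0 0 30;0 -.1 .2 0 0 0 30;0 -.25 .1 0 0 -.01 30;.04 -.33 0 0 0 -.012 30;.04 -.33 0 0 0 -.012 30;.04 -.33 0 0 0 -.012 30;.04 -.33 0 0 0 -.012 30;.04 -.33 0 0 0 -.012 30;.04 -.33 0 0 0 -.012 30;.04 -.33 0 0 0 -.012 30;.04 -.33 0 0 0 -.012 30;.04 -.33 0 0 0 -.012 30;.04 -.33 0 0 0 -.012 30;.04 -.33 0 0 0 -.012 30;.04 -.33 0 0 0 -.012 30;.04 -.33 0 0 0 -.012 30;.04 -.33 0 0 0 -.012 30"
}}

```text
time_s: 29.58
eef_pos: [481.8, -127.0, 137.4]
ee_rot: [0.001, 0.034, 0.999, -0.0]
force: [0.4, -0.2, -0.2]
grip_width: 0.565
grip_force: 62.2
```

Request:
{"api": "drive_tool", "payload": {
  "commands": ".04 -.33 0 0 0 0 30;0 -.3 0 0 0 0 30;0 -.28 0 0 0 0 30;0 0 0 0 0 0 30;0 0 0 0 0 0 30"
}}

```text
time_s: 30.0
eef_pos: [485.6, -217.2, 136.9]
ee_rot: [0.001, 0.035, 0.999, -0.0]
force: [-1.1, -0.5, -1.2]
grip_width: 0.561
grip_force: 62.3
```

Run:
```python
from h import *
p=cam('wrist'); save(p,'w13')
q0=cv2.imread('pics/w10.png')
g=p['pixels'].astype(int).max(2); g0=q0.astype(int).max(2)
# compare held tablet rows/cols with the first hold
for n,a in(('now',g),('first',g0)):
    for v in(255,265,280,300,330):
        r=np.where(a[v,215:355]<75)[0]+215; print(n,v,r.min() if len(r) else None,r.max() if len(r) else None,len(r))
    c=np.where(a[:350,290]<75)[0]; print('top row',c[c>150].min() if (c>150).any() else None)
```

```text
now 255 221 348 128
now 265 215 354 140
now 280 215 354 140
now 300 215 354 140
now 330 215 354 125
top row 187
first 255 220 348 129
first 265 215 354 140
first 280 215 354 140
first 300 215 354 140
first 330 215 354 130
top row 252
```

Request:
{"api": "drive_tool", "payload": {
  "commands": "0 0 -.25 0 0 0 30;0 0 -.25 0 0 0 30;0 0 -.25 0 0 0 30;0 0 -.12 0 0 0 30;0 0 -.05 0 0 0 30;0 0 0 0 0 0 30;0 0 0 0 0 0 30"
}}

```text
time_s: 30.63
eef_pos: [486.3, -215.7, 44.9]
ee_rot: [0.001, 0.033, 0.999, -0.0]
force: [-0.0, 0.4, 0.1]
grip_width: 0.566
grip_force: 62.3
```

Request:
{"api": "drive_tool", "payload": {
  "commands": "0 0 -.01 0 0 0 30;0 0 0 0 0 0 60;0 0 0 0 0 0 75;0 0 0 0 0 0 75;0 0 0 0 0 0 75;0 0 .2 0 0 0 75;0 0 .3 0 0 0 75;0 0 .3 0 0 0 75;0 0 .2 0 0 0 75;0 0 0 0 0 0 75;0 0 0 0 0 0 75"
}}

```text
time_s: 31.55
eef_pos: [486.0, -216.4, 143.6]
ee_rot: [0.001, 0.034, 0.999, -0.001]
force: [0.1, -0.1, -0.0]
grip_width: 0.75
grip_force: 0.0
```

Run:
```python
from h import *
p=cam('wrist'); save(p,'w14'); t=cam('top'); save(t,'t14'); s=cam('side')
cv2.imwrite('pics/c14.png',np.hstack([p['pixels'][:,0:460],cv2.resize(t['pixels'][150:270,235:325],(315,420),interpolation=cv2.INTER_CUBIC)]))
print(pix(t,[534,5,42]))
g=t['pixels'].astype(int)
print(tabs(t,z=42,lo=80,box=(265,305,185,240),amin=60))
print('pan',[w(p,u,v,90) for u,v in ((162,165),(405,165))])
```

```text
[282.  216.3]
[([533.7, 4.6], [12.2, 73.9], 87.4, 'slab', [-59.5, -280.6])]
pan [array([ 446.2, -282.1]), array([ 455.4, -146.4])]
```

View pics/c14.png

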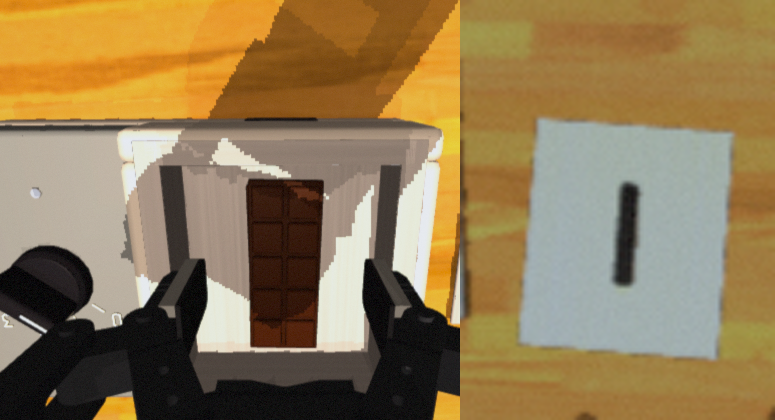

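The second tablet lies squarely stacked on the first, and the lid is undisturbed (handle at about (534,5)). I fetch the lid.

Request:
{"api": "drive_tool", "payload": {
  "commands": ".12 .35 0 0 0 .022 60;.12 .35 0 0 0 0 60;.12 .35 0 0 0 0 60;.12 .35 0 0 0 0 60;0 .35 0 0 0 0 50;0 .35 0 0 0 0 50;0 .117 0 0 0 0 50;0 0 -.3 0 0 0 50;0 0 -.3 0 0 0 50;0 0 -.3 0 0 0 50;0 0 0 0 0 0 50;0 0 0 0 0 0 50"
}}

```text
time_s: 32.7
eef_pos: [532.9, 5.3, 52.0]
ee_rot: [-0.002, 0.025, 1.0, 0.0]
force: [-0.2, -0.7, -0.5]
grip_width: 0.501
grip_force: 0.0
```

Request:
{"api": "drive_tool", "payload": {
  "commands": ".01 0 -.25 0 0 0 50;0 0 -.155 0 0 0 50;0 0 0 0 0 0 50;0 0 0 0 0 0 0;0 0 0 0 0 0 0;0 0 0 0 0 0 0;0 0 0 0 0 0 0;0 0 0 0 0 0 0;0 0 0 0 0 0 0",
  "force": 80
}}

```text
time_s: 33.45
eef_pos: [535.9, 5.2, 14.5]
ee_rot: [0.002, 0.025, 1.0, -0.0]
force: [-1.3, 1.0, 6.3]
grip_width: 0.143
grip_force: 79.1
```

Request:
{"api": "drive_tool", "payload": {
  "commands": "0 0 .1 0 0 0 0;0 0 .25 0 0 0 0;0 0 .3 0 0 0 0;0 0 .3 0 0 0 0;0 0 .3 0 0 0 0;0 -.34 0 0 0 0 0;0 -.34 0 0 0 0 0;0 -.34 0 0 0 0 0;0 -.34 0 0 0 0 0;0 -.34 0 0 0 0 0;0 -.34 0 0 0 0 0;0 -.24 0 0 0 0 0;0 0 0 0 0 0 0;0 0 0 0 0 0 0"
}}

```text
time_s: 34.62
eef_pos: [534.4, -223.4, 138.2]
ee_rot: [0.0, 0.026, 1.0, -0.0]
force: [0.3, -0.2, -2.9]
grip_width: 0.146
grip_force: 78.7
```

Run:
```python
from h import *
p=cam('top'); save(p,'t15'); print(tabs(p,z=42,lo=80,box=(265,305,185,240),amin=60))
s=sense(); print(np.round(s['eef_pos'],1),s['grip_width'])
```

```text
[]
[ 534.5 -222.3  138.1] 0.14470124560482825
```

Request:
{"api": "drive_tool", "payload": {
  "commands": "0 0 -.2 0 0 0 0;0 0 -.14 0 0 0 0;0 0 -.03 0 0 0 0;0 0 0 0 0 0 0;0 0 0 0 0 0 0"
}}

```text
time_s: 35.08
eef_pos: [535.1, -222.0, 101.4]
ee_rot: [0.0, 0.025, 1.0, -0.0]
force: [0.1, -0.3, -2.9]
grip_width: 0.14
grip_force: 78.7
```

Request:
{"api": "drive_tool", "payload": {
  "commands": "0 0 -.02 0 0 0 0;0 0 -.02 0 0 0 0;0 0 -.02 0 0 0 0;0 0 0 0 0 0 0;0 0 0 0 0 0 0"
}}

```text
time_s: 35.5
eef_pos: [535.3, -222.6, 98.5]
ee_rot: [0.001, 0.025, 1.0, -0.001]
force: [-10.9, 6.4, 24.4]
grip_width: 0.145
grip_force: 82.6
```

The lid is seated at the expected height. I release it, rise, and rotate towards the dial.

Request:
{"api": "drive_tool", "payload": {
  "commands": "0 0 .01 0 0 0 0;0 0 0 0 0 0 50;0 0 0 0 0 0 50;0 0 0 0 0 0 50;0 0 .3 0 0 0 50;0 0 .3 0 0 0 50;0 0 .3 0 0 -.15 50;0 -.2 .2 0 0 -.15 50;0 -.3 0 0 0 -.15 50;0 -.3 0 0 0 -.15 50;0 -.3 0 0 0 -.15 50;-.05 -.3 0 0 0 -.15 50;-.1 0 0 0 0 -.15 50;0 0 0 0 0 -.15 50;0 0 0 0 0 -.15 50;0 0 0 0 0 -.15 50;0 0 0 0 0 -.15 50;0 0 0 0 0 -.15 50;0 0 0 0 0 -.15 50;0 0 0 0 0 -.15 50"
}}

```text
time_s: 37.17
eef_pos: [519.7, -362.6, 205.2]
ee_rot: [-0.0, 0.753, 0.658, 0.0]
force: [0.1, -0.9, 0.5]
grip_width: 0.497
grip_force: 0.0
```

Request:
{"api": "drive_tool", "payload": {
  "commands": "0 0 0 0 0 -.15 50;0 0 0 0 0 -.15 50;0 0 0 0 0 -.15 50;0 0 0 0 0 -.15 50;0 0 0 0 0 -.1 50;0 0 0 0 0 0 50;0 0 0 0 0 0 50"
}}

```text
time_s: 37.75
eef_pos: [519.7, -362.6, 205.3]
ee_rot: [-0.0, 0.902, 0.433, -0.0]
force: [-0.7, -0.1, -0.2]
grip_width: 0.5
grip_force: 0.0
```

Run:
```python
from h import *
s=sense(); print(s['joints'])
M=q(s['ee_rot']).as_matrix()[:,1]; print('tool y deg',np.degrees(np.arctan2(M[1],M[0])))
p=cam('wrist'); save(p,'w16')
for k in('heat_dial','dial_pointer'):
    for b in boxes_of(p,k): print(k,b['position'],b['confidence'],w(p,*b['position'],103))
g=p['pixels'].astype(int)
m=((g.max(2)<70)*255).astype(np.uint8)
print(pix(p,[520,-365,90]),pix(p,s['eef_pos']))
for c in cv2.findContours(m,0,2)[0]:
    if cv2.contourArea(c)>300:
        (x,y),r=cv2.minEnclosingCircle(c); print('blob',cv2.boundingRect(c),cv2.contourArea(c))
# white line inside the dark knob
```

```text
[-7.93760802e-01  5.69704239e-01  1.16102176e+00 -3.82858617e-05
  1.41094749e+00 -1.17763862e-01]
tool y deg -38.731422422223766
heat_dial [294.2, 197.9] 0.77 [ 524.  -365.9]
dial_pointer [294.6, 196.3] 0.63 [ 525.  -365.1]
[288.8 195.5] [287.7 261.4]
blob (0, 253, 560, 167) 51670.5
blob (261, 164, 66, 76) 3394.5
blob (532, 154, 28, 92) 1738.5
blob (94, 0, 93, 62) 2517.0
```

Run:
```python
from h import *
g=cv2.imread('pics/w16.png').max(2)[158:248:3,252:336:2]
for i,r in enumerate(g): print(158+3*i,''.join(' .:-=+*#%@'[min(9,int(v)//20)] for v in r))
```

```text
158 @@@@@@@@@@@%@@@@@%%%++%+++++++++++++#+++++
161 @@@%%@@@%@%@@@%@@@%#++*++++++++++++%*+++++
164 @@@%@@@@@@@@@@@@%%#+----=++++++++*%+++++++
167 @@@@@@%@@@@@@%*-.          .-+++*%++++++++
170 %%@@@@@%@@%*-   ...  ..   .   :+++++++++++
173 %%%%%%%%@%- .......   -:   .    .+++++++++
176 %%%%%%%%*.........    =*  ....  . ++++++++
179 %%%%%%%= ...:::...    . .. ....    =++++++
182 ++%%%%*........... ...#%.. .......  =+++++
185 ====#%: .......... ...@#.......... .:++%#*
188 ====+:   .........  ..@*........... .=++++
191 =====. ........... ..:@=.  ........  :++++
194 =====.  ..........  .:@=.  ......... :++++
197 =====. ..........   .-@-.............:++++
200 =====.  .......... ..=@:.. ......... -++++
203 =====: ...... ...  ..=@:.. ..........=++++
206 ====+#. .........   .=*.. .........  +*%#+
209 ====%%=  ........    .............. -++++*
212 ==+%%%#. ........   ..... ........ :++++++
215 +#%%%%%#: .......  .....  ....... .+++++++
218 %%%%%%%%#= ... ..  . ...  .....  :=+++++++
221 %%%%%%%%%%+......  .....  .... .-===++++++
224 %%%%%#%%%%%#*-  .  .....  .  :-====+++++++
227 %%%%#%%%%%%%%%#*: .... .. :========+++++++
230 %%%%%%%%%%%%%%%#= ...... -=========+++++++
233 %%%%%%%%%%%%%%#== ...... -========++++++++
236 %%%%%%%%%%%%%%*==...... .+++=======+++++++
239 %%%%%%%%%%#%%%#++=-:::.:=+++++++++++++++++
242 %%%%%%%%%%%%%%*+++++++++++++++++++++++++++
245 %%%%%%%%%%%%%%*++++++++++++++++++++++++++=
```

Run:
```python
import json
from h import *
p=cam('wrist')
a,b=w(p,297.5,176,112),w(p,294.5,203,112); d=a-b
print(a,b,np.degrees(np.arctan2(d[1],d[0])))
print('skirt',w(p,294,197,87),w(p,294,197,83)); s=sense(); print(s['eef_pos'])
```

```text
[ 536.7 -353. ] [ 523.3 -366.6] 45.42440541936133
skirt [ 521.8 -369. ] [ 521.2 -370. ]
[ 519.68491538 -362.57584272  205.3588399 ]
```

Request:
{"api": "drive_tool", "payload": {
  "commands": ".015 -.06 0 0 0 -.09 50;0 0 -.35 0 0 0 50;0 0 -.35 0 0 0 50;0 0 -.3 0 0 0 50;0 0 -.2 0 0 0 50;0 0 0 0 0 0 50;0 0 0 0 0 0 20;0 0 0 0 0 0 0;0 0 0 0 0 0 0;0 0 0 0 0 0 0;0 0 0 0 0 0 0;0 0 0 0 0 0 0",
  "force": 60
}}

```text
time_s: 38.95
eef_pos: [522.8, -370.1, 87.9]
ee_rot: [0.003, 0.917, 0.399, 0.001]
force: [5.3, -4.9, -0.5]
grip_width: 0.119
grip_force: 62.2
```

Request:
{"api": "drive_tool", "payload": {
  "commands": "0 0 0 0 0 -.12 0;0 0 0 0 0 -.12 0;0 0 0 0 0 -.12 0;0 0 0 0 0 -.12 0;0 0 0 0 0 -.12 0;0 0 0 0 0 -.12 0;0 0 0 0 0 -.12 0;0 0 0 0 0 -.12 0;0 0 0 0 0 -.12 0;0 0 0 0 0 -.12 0;0 0 0 0 0 -.12 0;0 0 0 0 0 -.12 0;0 0 0 0 0 -.1 0;0 0 0 0 0 0 0;0 0 0 0 0 0 0"
}}

```text
time_s: 40.2
eef_pos: [523.3, -371.7, 88.0]
ee_rot: [0.003, 0.981, -0.193, 0.005]
force: [9.9, -13.5, -5.6]
grip_width: 0.123
grip_force: 61.6
```

Request:
{"api": "drive_tool", "payload": {
  "commands": "0 0 0 0 0 0 50;0 0 0 0 0 0 50;0 0 0 0 0 0 50;0 0 0 0 0 0 50;0 0 .3 0 0 0 50;0 0 .3 0 0 0 50;0 0 .3 0 0 0 50;0 0 .27 0 0 0 50;0 0 0 0 0 0 50;0 0 0 0 0 0 50"
}}

```text
time_s: 41.03
eef_pos: [521.5, -368.7, 204.1]
ee_rot: [0.001, 0.981, -0.193, 0.001]
force: [-0.2, -0.8, -0.5]
grip_width: 0.499
grip_force: 0.0
```

Run:
```python
from h import *
p=cam('wrist'); save(p,'w17')
s=sense(); M=q(s['ee_rot']).as_matrix(); print(s['eef_pos'],'tool y',np.degrees(np.arctan2(M[1,1],M[0,1])))
g=p['pixels'].max(2)[158:248:3,252:336:2]
for i,r in enumerate(g): print(158+3*i,''.join(' .:-=+*#%@'[min(9,int(v)//20)] for v in r))
```

```text
[ 521.0944271 -368.334181   202.317485 ] tool y -112.2189375564461
158 ++++++##+++=:..       ..-+++*+++++++++++++
161 +++++++++-    .  ..     . .=++++++++++++++
164 +++++++:  . .    --     .   .-++++++++++++
167 +++++=. .  ...   -=   ....    :+++++++++++
170 ++++-    .. ..  .....  .....   :++++++++++
173 +++-   ....... ..+%... .......  .+++++++++
176 %++  .... ....  .+%..  .......   -++++++++
179 %+-  ........  ..+%... ........  .++++++++
182 *#.  ...... .. ..=%... .........  :+++++++
185 @%  .... ..... ..=%:.. ....... .  :+++++++
188 @%... ..  .... ..=%:.. ...........:+++++++
191 @%....... ....   =%:.   ..........:+++++++
194 @%..:::::..... ..-%:.  .........  :+++++++
197 @%-.::::::...  ..-#:.. ...........++++++++
200 @@%..:::::::..   ....  ......... :++++++++
203 @@@= :::::::::  . ...  .. .......##+++++++
206 @%@%-.::::::::  ...... ...... ..*%%%%%++++
209 %%%%%=.:::::::   ..... .  .   :#%%%%%%%%%*
212 %@%%%%*..:::::   ..... :::.. -%%%%%%%%%%%@
215 %%%%%%%#-..:::    ... .::..:*%%%%%%%%%%%%%
218 **%%%%%%%%*-..... . .  .:=%%%%%%%%%%%%%%%%
221 ===+*%%%%%%%%#:....   :#%%%%%%%%%%%%%%%%%%
224 =======**%%%%%-.::....:%%%%%%%%%%%%%%%%%%%
227 ===========+*#=.:.....:%%%%%%%%%%%%%%%%%%%
230 ===============:....:-*%%%%%%%%%%%%%%%%%%%
233 ==================+**%%%%%%%%%%%%%%%%%%%%#
236 =======================*##%%%%%%%%%%%%%%#+
239 ==========================#%%%%%%%%%%%%%*=
242 ============================*##%%%%%%%%#==
245 ================================**%%%%#===
```

The pointer is at about -21°, and notch 2 expects -20.5°. I move the arm clear and check the lid.

Request:
{"api": "drive_tool", "payload": {
  "commands": "-.1 .3 .2 0 0 0 50;-.1 .3 .2 0 0 0 50;-.1 .36 0 0 0 0 50;-.1 .36 0 0 0 0 50;-.1 .36 0 0 0 0 50;-.1 .36 0 0 0 0 50;-.1 .36 0 0 0 0 50;-.1 .36 0 0 0 0 50;-.1 .36 0 0 0 0 50;-.1 .36 0 0 0 0 50;-.1 .36 0 0 0 0 50;0 .36 0 0 0 0 50;0 .36 0 0 0 0 50;0 .36 0 0 0 0 50;0 0 0 0 0 0 50;0 0 0 0 0 0 50"
}}

```text
time_s: 42.42
eef_pos: [410.4, 124.7, 241.3]
ee_rot: [0.0, 0.982, -0.191, -0.001]
force: [-0.7, -0.4, -0.5]
grip_width: 0.501
grip_force: 0.0
```

Run:
```python
from h import *
p=cam('top'); save(p,'t18')
print(tabs(p,z=126,lo=110,box=(360,385,190,240),amin=60))
a=cv2.imread('pics/top0.png').astype(int); d=np.abs(p['pixels'].astype(int)-a).max(2)
for n,(x0,x1,y0,y1) in dict(pan=(332,408,178,262),dial=(412,445,205,240),pot=(212,250,115,150),jar=(284,302,132,150)).items():
    m=d[y0:y1,x0:x1]>40; print(n,m.sum(),m.size)
s=cam('side'); b=cv2.imread('pics/side0.png').astype(int); e=np.abs(s['pixels'].astype(int)-b).max(2)
for n,(x0,x1,y0,y1) in dict(lid=(275,395,230,325),handle=(322,358,255,285),jar=(325,352,170,212),case=(370,400,220,245)).items():
    m=e[y0:y1,x0:x1]>40; print(n,m.sum(),m.size)
print(sense()['eef_pos'])
```

```text
[([525.5, -226.6], [17.6, 79.8], 86.1, 'slab', [-89.4, -510.0])]
pan 246 6384
dial 47 1155
pot 0 1330
jar 0 324
lid 549 11400
handle 282 1080
jar 0 1134
case 0 750
[410.90617217 122.87909083 241.61946921]
```

The handle moved by about (-8,-6) mm since the start, which fits within the play. I check by stereo whether the lid is still level and seated.

Run:
```python
from h import *
from scipy.optimize import least_squares
t=cam('top'); s=cam('side')
def corners(im,box,lo):
    x0,x1,y0,y1=box; m=(im[y0:y1,x0:x1].max(2)<lo).astype(np.uint8)
    c=max(cv2.findContours(m,0,2)[0],key=cv2.contourArea); M=cv2.moments(c); return np.array([M['m10']/M['m00']+x0,M['m01']/M['m00']+y0]),cv2.boundingRect(c),M['m00']
def px(p,X):
    c=p['A'].T@(X-p['o']); return p['f']*c[:2]/c[2]+[p['cx'],p['cy']]
for n,a,b in(('start',cv2.imread('pics/top0.png'),cv2.imread('pics/side0.png')),('now',t['pixels'],s['pixels'])):
    u=corners(a,(355,385,185,245),90); v=corners(b,(318,362,248,292),70)
    r=least_squares(lambda X:np.r_[px(t,X)-u[0],px(s,X)-v[0]],[530,-220,120.])
    print(n,u,v,r.x.round(1),round(r.cost,2))
cr=lambda p:cv2.resize(p[222:332,272:402],None,fx=6,fy=5.4,interpolation=cv2.INTER_CUBIC)
```

```text
start (array([372.43333333, 215.97333333]), (14, 16, 8, 31), 150.0) (array([338.47883598, 267.82186949]), (7, 8, 28, 26), 189.0) [ 533.4 -223.6  113.2] 0.1
now (array([374.71097046, 219.21518987]), (16, 19, 8, 31), 158.0) (array([336.92043011, 272.68172043]), (7, 13, 28, 25), 155.0) [ 524.7 -229.2  109.4] 0.67
```

The lid isn't raised, but re-centring is cheap and safer, so I regrasp it.

Request:
{"api": "drive_tool", "payload": {
  "commands": ".105 -.318 0 0 0 .037 50;.105 -.318 0 0 0 .037 50;.105 -.318 0 0 0 .037 50;.105 -.318 0 0 0 .037 50;.105 -.318 0 0 0 .037 50;.105 -.318 0 0 0 .037 50;.105 -.318 0 0 0 .037 50;.105 -.318 0 0 0 .037 50;.105 -.318 0 0 0 .037 50;.105 -.318 0 0 0 .037 50;.105 -.318 0 0 0 .037 50;0 0 -.3 0 0 0 50;0 0 -.3 0 0 0 50;0 0 -.3 0 0 0 50;0 0 -.25 0 0 0 50;0 0 0 0 0 0 50;0 0 0 0 0 0 50"
}}

```text
time_s: 44.03
eef_pos: [526.0, -227.2, 127.2]
ee_rot: [-0.0, 0.999, -0.035, -0.001]
force: [0.4, 0.4, 0.8]
grip_width: 0.499
grip_force: 0.0
```

Request:
{"api": "drive_tool", "payload": {
  "commands": "0 0 -.2 0 0 0 50;0 0 -.12 0 0 0 50;0 0 0 0 0 0 50;0 0 0 0 0 0 0;0 0 0 0 0 0 0;0 0 0 0 0 0 0;0 0 0 0 0 0 0;0 0 0 0 0 0 0;0 0 0 0 0 0 0",
  "force": 80
}}

```text
time_s: 44.78
eef_pos: [527.6, -227.2, 97.7]
ee_rot: [0.001, 0.999, -0.034, 0.002]
force: [-1.6, -1.4, 6.7]
grip_width: 0.142
grip_force: 79.5
```

Request:
{"api": "drive_tool", "payload": {
  "commands": "0 0 .1 0 0 0 0;0 0 .1 0 0 0 0;.075 .055 0 0 0 .02 0;0 0 0 0 0 0 0;0 0 -.1 0 0 0 0;0 0 -.05 0 0 0 0;0 0 -.03 0 0 0 0;0 0 0 0 0 0 0;0 0 0 0 0 0 0"
}}

```text
time_s: 45.53
eef_pos: [533.7, -220.3, 97.7]
ee_rot: [-0.001, 1.0, -0.026, -0.001]
force: [-7.3, 4.8, 10.2]
grip_width: 0.143
grip_force: 80.1
```

Request:
{"api": "drive_tool", "payload": {
  "commands": "0 0 .01 0 0 0 0;0 0 0 0 0 0 50;0 0 0 0 0 0 50;0 0 0 0 0 0 50;0 0 0 0 0 0 50;0 0 .3 0 0 0 50;0 0 .3 0 0 0 50;-.1 .3 .3 0 0 0 50;-.1 .36 .2 0 0 0 50;-.1 .36 0 0 0 0 50;-.1 .36 0 0 0 0 50;-.1 .36 0 0 0 0 50;-.1 .36 0 0 0 0 50;-.1 .36 0 0 0 0 50;-.1 .36 0 0 0 0 50;-.1 .36 0 0 0 0 50;0 .36 0 0 0 0 50;0 0 0 0 0 0 50;0 0 0 0 0 0 50"
}}

```text
time_s: 47.12
eef_pos: [444.6, 132.4, 206.7]
ee_rot: [0.0, 1.0, -0.025, 0.0]
force: [0.1, -0.1, 0.4]
grip_width: 0.495
grip_force: 0.0
```

Run:
```python
from h import *
p=cam('top'); save(p,'t20')
print(tabs(p,z=126,lo=110,box=(360,385,190,240),amin=60))
a=cv2.imread('pics/top0.png').astype(int); d=np.abs(p['pixels'].astype(int)-a).max(2)
for n,(x0,x1,y0,y1) in dict(pan=(332,408,178,262),dial=(412,445,205,240)).items():
    m=d[y0:y1,x0:x1]>40; print(n,m.sum(),m.size)
s=cam('side'); b=cv2.imread('pics/side0.png').astype(int); e=np.abs(s['pixels'].astype(int)-b).max(2)
for n,(x0,x1,y0,y1) in dict(lid=(275,395,230,300),handle=(322,358,255,285)).items():
    m=e[y0:y1,x0:x1]>40; print(n,m.sum(),m.size)
```

```text
[([531.6, -218.7], [16.4, 78.4], 85.7, 'slab', [-82.6, -502.8])]
pan 139 6384
dial 44 1155
lid 212 8400
handle 173 1080
```

```bash
python3 -c "
from rig import finish_job
print(finish_job())"
```

```text
the job is handed in; nothing more can be done
None
```

The job is handed in: there were two tablets, and both lie flat, one on top of the other, in the pan. The lid is back within about 3 mm of its starting position, and the dial points to notch 2. The hand-in returned no verdict.

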